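Close the slip can, raise its carry handle and move it to the plaster bat

TASK

Fold the blue slip can's tethered yellow cap over onto its neck and turn the cap clockwise until it stops; then swing the folded carry handle up until it clicks upright into its end detent. Carry the can by the handle's wooden grip, keeping it level, and set it down (do not drop it) in the middle of the round white plaster bat, then let go. Leave the other things on the table where they are.

Things in the scene. Friction and masses are not known exactly. Their poses are not given: they have to be found in the camera images.
- can: Blue plastic slip can, loose, about 0.75 kg: a box 150 (x) x 100 (y) x 110 (z) mm. Origin: centre of its underside; z up. Its neck (hole for pouring) is in the middle of the top, 14 mm high, radius 20 mm. The cap strap's hinge lies towards +y, the folded handle towards -y. On the +x end face a brass detent ball.
- neck (a point): Top centre of the can's neck, 124 mm above the can's underside. With the cap folded down over it, the cap's underside is 112 mm, its disc's top 130 mm and the wing's top 155 mm above the can's underside.
- strap (a joint): Hinge of the cap's strap, parallel to the can's x axis, at can (0, 36, 118) mm: 0 = cap folded flat over the neck, about 1.57 = cap standing upright, stop at 1.85 leaning out to can +y. Starts open (1.3 to 1.7); stiff enough to stay where it is left.
- strap_hinge (a point): Centre of the strap's hinge, at can (0, 36, 118) mm; its x axis is the hinge axis.
- cap (a joint): Turn of the cap on its strap: grows clockwise seen from above when the cap is folded down; loose at 0 to 0.15, stop (tight) at 1.2 rad.
- wing_top (a point): Middle of the top edge of the yellow cap's finger wing. Cap: disc radius 25 mm, 18 mm high, on it a wing 46 mm long (its x axis), 10 mm thick (y), 25 mm high (z, out of the cap's top). At cap turn 0 the wing lies along the can's x axis. With the strap at angle a, this point lies at can y = 36 - 36 cos a + 37 sin a, z = 118 + 36 sin a + 37 cos a (mm).
- handle (a joint): Carry handle hinge, parallel to the can's x axis through can (0, 0, 100) mm: 0 = folded, level, grip out to can -y; pi/2 = upright, its stop. A sprung ball resists at about 1.25 to 1.45 and then holds it seated at 1.52 to 1.57.
- roller: Wooden roller grip of the carry handle, a cylinder 90 mm long and 20 mm in diameter along the can's x axis, turning freely. Origin at its middle, 95 mm from the handle's hinge: at handle angle h it is at can y = -95 cos h, z = 100 + 95 sin h (mm). Its bar has 5 mm of sprung play either way along the handle's steel side arms (at can x = +-84 mm).
- bat: Round white plaster bat, fixed, radius 130 mm, 20 mm thick. Origin: centre of its underside; its top is 20 mm above the table.
- pinch_pot: Bystander: terracotta cup, radius 30, height 50 mm; origin at the centre of its underside.
- steel_bowl: Bystander: steel bowl, radius 75, height 65 mm; origin at the centre of its underside.
- phone: Bystander: green phone 150 x 75 x 9 mm lying flat; origin at the centre of its underside.
- clay_knife: Bystander: clay spatula lying on the table, along its own x.
- glaze_jar: Bystander: amber glass jar, radius 33, height 85 mm; origin at the centre of its underside.
- clay_cup: Bystander: white mug, radius 36, height 75 mm; origin at the centre of its underside.

How it is judged:
By the outcome, as a careful person would: the job done as asked, in the order asked, and still so for the second after the job is handed in, with the robot touching nothing.
It also fails if it takes over 72 s, if anything falls off the work surface, if the arm or the gripper's body presses on something with over 40 N, if the wrist force passes 120 N, or if a joint passes its speed limit or range.

ROBOT

A 7-joint arm with a two-finger parallel gripper is mounted at the origin on the work surface. World frame = base frame: x ahead of the robot, y to its left, z up, the work surface at z = 0. Lengths are in m, angles in rad, forces in N, time in s.
With the tool pointing down it reaches from about 0.425 to 0.925 m from the base axis. Payload 6.8 kg.
Tool frame: the origin (TCP) lies midway between the tips of the shut fingers; the grasp point (between the pads) lies 19 mm behind it (bot.pinch_z is the z of the grasp point in the tool frame, in m); z points along the fingers, y is the direction in which the jaws open and shut (so a half turn about z gives the same grasp; the last joint's range is limited). The gripper opens to 85 mm and grips with 20 to 120 N. Pads are 22 mm wide; open, the fingers measure 114 mm over their backs; the gripper's body (76 mm by 85 mm) begins 54 mm behind the grasp point. The pads swing forward as they close: fully open they stand 13 mm farther back than shut.
Start: joints at [1.122, 0.477, 0.022, 1.555, -0.011, 1.109, -0.083], TCP at [0.226, -0.636, 0.231] pointing down, gripper open.
Joint ranges: [-2.96, 2.96], [-0.34, 2.1], [-1.41, 1.46], [0.24, 2.44], [-1.37, 4.51], [0.17, 1.92], [-2.96, 2.96]. Speed limits (rad/s): [2.39, 2.39, 3.14, 3.14, 3.14, 3.14, 3.14].

INTERFACE

Orientations are given as a unit quaternion [w, x, y, z].
In Python, from station import bot gives the robot as it stands.
- The arm moves only by the shell command python3 -m crank 'ROWS' [FORCE]. ROWS is JSON, a list of rows, each an object of numbers: "grip": the opening, from 0 (shut) to 1 (fully open); "x", "y", "z": the shift along the tool's x, y, z each as a share of 0.03 m, from -1 to 1; "wx", "wy", "wz": the turn, a rotation vector about the tool's x, y, z each as a share of 0.12 rad, from -1 to 1. A call has exactly 10 rows; each row shifts and turns the pose as measured when the row begins, along the tool's axes as they then stand; what a row does not reach is not made up. A row lasts 1/10 s, in which the tool goes at most 50 mm and 8.59 degrees, less where a joint would pass 70% of its speed; a pose out of reach is approached as far as the arm can. A call with a number of a shift or a turn outside -1 to 1 is refused whole. A call with a gripper value outside its range is refused whole. The fingers move at their own pace and stop on an object; FORCE is the grip in N (left out, the last holds). Time passes only in rows, so rows that do not move let the fingers close, or fill a call up. It gives the time, the measured TCP pose, the force and the opening at its end, in the units of the state.
- bot.get_obs(): the state, without advancing time (a new reading comes with each control period).
- bot.read_camera(name): name is "side" or "top" or "wrist"; returns (picture, depth): 480x640x3 uint8, red, green, blue; 480x640 float32, m along the optical axis (not along the pixel's ray), 0 where there is no reading.
- bot.camera_params(name): a dict with "camera_matrix" (3x3 intrinsics, pixels), "distortion" ([k1, k2, p1, p2, k3] as OpenCV has them; the pictures are not rectified), "R" (3x3) and "t" (3): a world point X has camera coordinates R X + t. Camera axes: x right, y down, z forward; pixel columns grow to the right and rows downward; lengths in m; the calibration is good to about 2 mm. A picture is of the moment at which its call begins: read the wrist's pose just before it. camera_params takes no time and is no camera call; for the wrist camera it gives the pose at the moment of the call.
- bot.hand_in(): hands the job in, once; it reports no verdict.
The state is a dict: "t": time; "q": joint angles; "joint_vel": joint speeds; "joint_torque": joint torques, N m; "eef_pos": TCP position; "tool_rot": TCP orientation; "contact_force": force on the tool from outside, world axes, zero at the start; "torque": the same for the moment, N m; "gripper_width": opening from 0.0 (shut) to 1.0 (fully open).
Only numpy, scipy, OpenCV 4.12 (cv2) and the standard library are available. Lean on these libraries where they do the work, as an engineer would, in place of code of your own. Each camera call takes 0.05 s, during which the arm holds its last target. There are 200 camera calls.

## Working session

There is one attempt and no reset: what is moved stays moved. The work goes in short steps, Python scripts to look and compute and a shell command to move; the robot and the scene stay as the last step left them, time stands still between calls to the robot, and variables do not carry over. Pictures are saved under pics/ and viewed, about 8 in all and at most 12, crops included, and the job is handed in when it is done.

```bash
ls; mkdir -p pics; python3 - <<'E'
from station import bot
import cv2,numpy as np
o=bot.get_obs();print({k:np.round(v,3) for k,v in o.items()}, bot.pinch_z)
for n in("top","side"):
    p,d=bot.read_camera(n);np.savez(f"pics/{n}0.npz",p=p,d=d)
    cv2.imwrite(f"pics/{n}0.png",p[:,:,::-1])
    c=bot.camera_params(n);print(n,np.round(c["camera_matrix"],1).tolist(),np.round(c["distortion"],3),np.round(-c["R"].T@c["t"],3),np.round(c["R"],2).tolist())
a=cv2.imread("pics/top0.png");b=cv2.imread("pics/side0.png")
E
```

```text
pics
{'t': np.float64(0.0), 'q': array([ 1.122,  0.478,  0.022,  1.556, -0.012,  1.109, -0.083]), 'joint_vel': array([-0.   , -0.001,  0.002,  0.   , -0.002,  0.   ,  0.   ]), 'joint_torque': array([-1.0000e-03, -5.9644e+01,  1.6070e+00, -2.8119e+01,  1.2000e-02,
        9.0000e-03,  0.0000e+00]), 'eef_pos': array([ 0.225, -0.636,  0.23 ]), 'tool_rot': array([-0.001,  0.986,  0.17 , -0.   ]), 'contact_force': array([-0.11 , -0.367, -0.437]), 'torque': array([-0.019, -0.034,  0.058]), 'gripper_width': np.float64(1.001)} -0.0187
top [[614.4, 0.0, 319.3], [0.0, 614.4, 240.1], [0.0, 0.0, 1.0]] [-0.082  0.     0.     0.     0.   ] [ 0.402 -0.015  1.844] [[-0.03, -1.0, -0.01], [-1.0, 0.03, -0.09], [0.09, 0.01, -1.0]]
side [[559.6, 0.0, 329.1], [0.0, 559.6, 243.0], [0.0, 0.0, 1.0]] [-0.163  0.     0.     0.     0.   ] [0.412 0.929 0.991] [[-0.99, -0.16, 0.0], [-0.11, 0.66, -0.74], [0.12, -0.73, -0.67]]
```

View pics/top0.png

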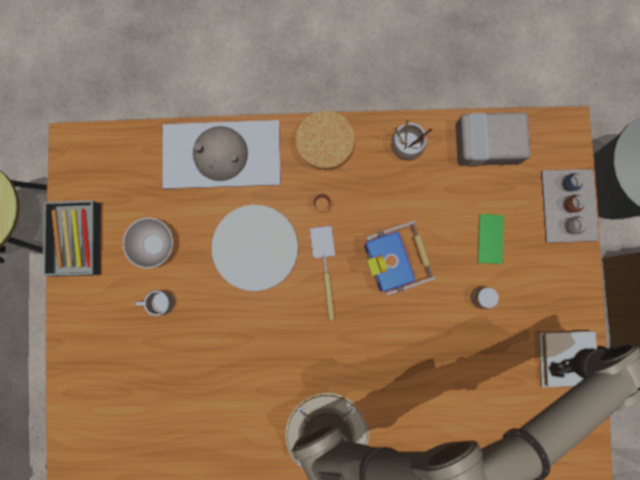

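View pics/side0.png

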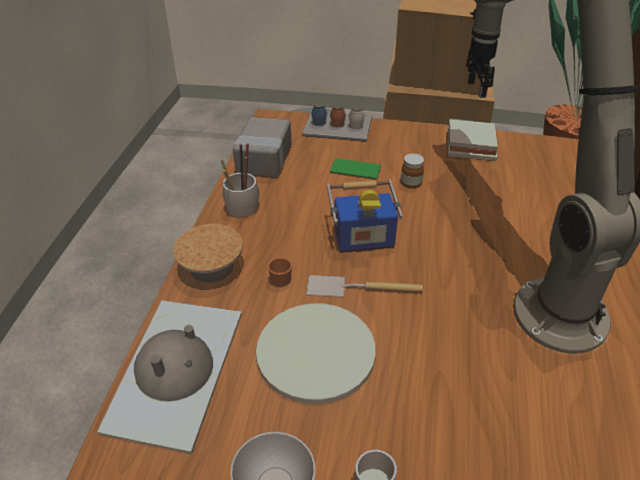

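The top view shows the blue can at about (390,262), with the cap on its left (+y) and the handle on its right (-y). The bat is at about (255,247). In the side view the cap stands up at about (370,203).

```bash
cat > h.py <<'E'
import numpy as np,cv2
from station import bot
from scipy.spatial.transform import Rotation as Ro
def pts(c,d,mask):
    v,u=np.nonzero(mask&(d>0)); z=d[v,u]
    n=cv2.undistortPoints(np.c_[u,v].astype(float)[:,None],c["camera_matrix"],c["distortion"])[:,0]
    P=np.c_[n*z[:,None],z]
    return (P-c["t"])@c["R"]
def ray(c,uv,z):
    n=cv2.undistortPoints(np.array(uv,float).reshape(-1,1,2),c["camera_matrix"],c["distortion"])[:,0]
    r=np.c_[n,np.ones(len(n))]@c["R"]; o=-c["R"].T@c["t"]
    return o+r*((z-o[2])/r[:,2])[:,None]
def hsv(p): return cv2.cvtColor(p,cv2.COLOR_RGB2HSV)
def col(p,lo,hi): return cv2.inRange(hsv(p),lo,hi)>0
BLUE=((105,120,60),(130,255,255)); YEL=((24,150,100),(34,255,255))
def R(): # tool rotation
    q=bot.get_obs()["tool_rot"]; return Ro.from_quat([q[1],q[2],q[3],q[0]])
E
python3 - <<'E'
from h import *
for n in("top","side"):
    f=np.load(f"pics/{n}0.npz");p,d=f["p"],f["d"];c=bot.camera_params(n)
    B=pts(c,d,col(p,*BLUE));print(n,"blue",len(B),np.percentile(B[:,2],[5,50,90,95]).round(3))
    T=B[(abs(B[:,2]-.11)<.008)];r=cv2.minAreaRect(T[:,:2].astype(np.float32));print(len(T),"top z",np.median(T[:,2]).round(4),"rect",np.round(r[0],4),np.round(r[1],4),r[2])
    Y=pts(c,d,col(p,*YEL));Y=Y[np.linalg.norm(Y[:,:2]-r[0],axis=1)<.12]
    print("yel",len(Y),Y.mean(0).round(4),np.percentile(Y,[2,98],axis=0).round(3).tolist())
    print("hsv roller",hsv(p)[250,421] if n=="top" else hsv(p)[185,358])
    W=pts(c,d,np.ones(d.shape,bool)); X=W[(W[:,2]>.085)&(np.linalg.norm(W[:,:2]-r[0],axis=1)<.13)]
    X=X[X[:,1]<r[0][1]-.065];print("handle",len(X),X.mean(0).round(4), cv2.minAreaRect(X[:,:2].astype(np.float32)))
    g=hsv(p);m=((g[...,1]<60)&(g[...,2]>150));Q=pts(c,d,m);Q=Q[(abs(Q[:,2]-.02)<.006)&(np.linalg.norm(Q[:,:2]-[.42,.17],axis=1)<.2)]
    print("bat",len(Q),cv2.minEnclosingCircle(Q[:,:2].astype(np.float32)),np.median(Q[:,2]),Q.mean(0))
E
```

```text
top blue 1282 [0.102 0.109 0.115 0.117]
1201 top z 0.1095 rect [ 0.4989 -0.1949] [0.1467 0.0966] 17.303062438964844
yel 233 [ 0.4852 -0.1516  0.166 ] [[0.462, -0.174, 0.153], [0.505, -0.13, 0.181]]
hsv roller [ 22 101 164]
handle 351 [ 0.5143 -0.2856  0.1123] ((0.518683910369873, -0.28722670674324036), (0.17935039103031158, 0.05339705944061279), 0.12934939563274384)
bat 3337 ((0.5175818800926208, 0.1550508737564087), 0.17196831107139587) 0.019641173190539134 [0.52658446 0.19227871 0.01975044]
side blue 949 [0.103 0.107 0.11  0.11 ]
925 top z 0.107 rect [ 0.5016 -0.1914] [0.1466 0.1051] 17.097837448120117
yel 142 [ 0.4881 -0.1475  0.1635] [[0.467, -0.173, 0.156], [0.506, -0.127, 0.178]]
hsv roller [ 17 122 155]
handle 373 [ 0.5173 -0.2788  0.1081] ((0.5227645635604858, -0.28368282318115234), (0.1784072071313858, 0.0532907135784626), 0.5820187926292419)
bat 6189 ((0.515118420124054, 0.16076205670833588), 0.16880439221858978) 0.01859302308963684 [0.52775104 0.20153918 0.01858718]
```

```bash
python3 - <<'E'
from h import *
f=np.load("pics/top0.npz");p,d=f["p"],f["d"];c=bot.camera_params("top")
g=hsv(p);m=((g[...,1]<60)&(g[...,2]>150)).astype(np.uint8);m=cv2.morphologyEx(m,cv2.MORPH_OPEN,np.ones((9,9)))
n,l,s,ce=cv2.connectedComponentsWithStats(m);i=l[247,255];cn=cv2.findContours((l==i).astype(np.uint8),0,2)[0][0]
Q=ray(c,cn.reshape(-1,2),.02)[:,:2].astype(np.float32);print("bat",cv2.minEnclosingCircle(Q),cv2.fitEllipse(Q))
E
python3 -m crank '[{"grip":1,"wz":0.35},{"grip":1,"x":1,"y":-1},{"grip":1,"x":1,"y":-1},{"grip":1,"x":1,"y":-1},{"grip":1,"x":1,"y":-1},{"grip":1,"x":1,"y":-1},{"grip":1,"x":1,"y":-1},{"grip":1,"x":1,"y":-1},{"grip":1,"x":1,"y":-1},{"grip":1,"x":1,"y":-1}]' 60
```

```text
bat ((0.5570505857467651, 0.19830264151096344), 0.12993362545967102) ((0.5573428869247437, 0.19876737892627716), (0.2551990747451782, 0.25731033086776733), 79.1346664428711)invalid input
```

```bash
python3 -m crank '[{"grip":1,"x":0,"y":0,"z":0,"wx":0,"wy":0,"wz":0.35},{"grip":1,"x":1,"y":-1,"z":0,"wx":0,"wy":0,"wz":0},{"grip":1,"x":1,"y":-1,"z":0,"wx":0,"wy":0,"wz":0},{"grip":1,"x":1,"y":-1,"z":0,"wx":0,"wy":0,"wz":0},{"grip":1,"x":1,"y":-1,"z":0,"wx":0,"wy":0,"wz":0},{"grip":1,"x":1,"y":-1,"z":0,"wx":0,"wy":0,"wz":0},{"grip":1,"x":1,"y":-1,"z":0,"wx":0,"wy":0,"wz":0},{"grip":1,"x":1,"y":-1,"z":0,"wx":0,"wy":0,"wz":0},{"grip":1,"x":1,"y":-1,"z":0,"wx":0,"wy":0,"wz":0},{"grip":1,"x":1,"y":-1,"z":0,"wx":0,"wy":0,"wz":0}]' 60
```

```text
t: 1.1
eef_pos: [0.4046, -0.2909, 0.2256]
tool_rot: [-0.002, 0.99, 0.142, -0.004]
contact_force: [1.6, -0.3, 1.4]
gripper_width: 1.0
```

```bash
cat >> h.py <<'E'
CAN=np.array([.500,-.193]);YAW=np.radians(17.2)
def Rz(a): return np.array([[np.cos(a),-np.sin(a)],[np.sin(a),np.cos(a)]])
def tocan(P,CAN=CAN,YAW=YAW):
    P=np.atleast_2d(P).astype(float).copy();P[:,:2]=(P[:,:2]-CAN)@Rz(YAW);return P
def where():
    o=bot.get_obs();r=R().as_matrix()
    print("t",round(float(o["t"]),2),"tcp",o["eef_pos"].round(4),"can-frame mm",(tocan(o["eef_pos"])*1e3).round(1)[0],"yaw",np.degrees(np.arctan2(r[1,0],r[0,0])).round(1),"tilt",r[:2,2].round(3),"F",o["contact_force"].round(1),"M",o["torque"].round(2),"g",round(float(o["gripper_width"]),3),"q7",o["q"][6].round(2))
def togo(x,y,z,CAN=CAN,YAW=YAW):  # can-frame target mm -> tool-axis rows units
    w=np.r_[CAN+Rz(YAW)@(np.array([x,y])/1e3),z/1e3]-bot.get_obs()["eef_pos"]
    print("tool delta in units of 30mm",(R().inv().apply(w)/.03).round(2))
def snap(n,f):
    c=bot.camera_params(n);p,d=bot.read_camera(n);cv2.imwrite(f"pics/{f}.png",p[:,:,::-1]);return p,d,c
E
python3 - <<'E'
from h import *
where();togo(0,48,230)
p,d,c=snap("wrist","w1")
Y=tocan(pts(c,d,col(p,*YEL)))*1e3;Y=Y[np.linalg.norm(Y[:,:2],axis=1)<120];print("yel",len(Y),np.percentile(Y,[2,50,98],axis=0).round(0).tolist())
B=pts(c,d,col(p,*BLUE));T=B[abs(B[:,2]-.11)<.008]
print(len(T),np.median(T[:,2]) if len(T) else 0,cv2.minAreaRect(T[:,:2].astype(np.float32)) if len(T) else 0)
E
```

```text
t 1.1 tcp [ 0.4046 -0.2909  0.2256] can-frame mm [-120.1  -65.3  225.6] yaw 16.3 tilt [-0.008  0.004] F [ 1.6 -0.3  1.4] M [-0.03 -0.1   0.  ] g 1.0 q7 -0.82
tool delta in units of 30mm [ 3.94 -3.84 -0.15]
yel 4958 [[-20.0, 19.0, 159.0], [-2.0, 47.0, 163.0], [13.0, 62.0, 179.0]]
16910 0.10898796660029139 ((0.48153385519981384, -0.20322369039058685), (0.10251478105783463, 0.09846962988376617), 16.333402633666992)
```

View pics/w1.png

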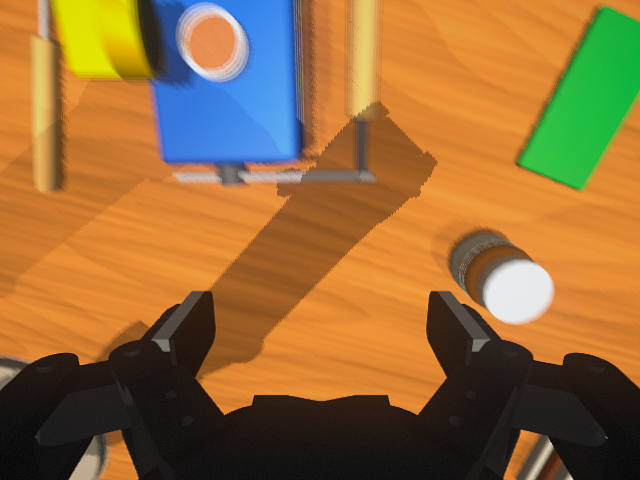

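The wrist view shows the open neck at about (212,42), the cap leaning out at its left, and the handle folded at the right. Everything is where I measured it. I'll straddle the cap and go down.

```bash
python3 -m crank '[{"grip":1,"x":1,"y":-1,"z":0,"wx":0,"wy":0,"wz":-0.13},{"grip":1,"x":1,"y":-1,"z":0,"wx":0,"wy":0,"wz":0},{"grip":1,"x":1,"y":-1,"z":0,"wx":0,"wy":0,"wz":0},{"grip":1,"x":0.9,"y":-0.6,"z":0,"wx":0,"wy":0,"wz":0},{"grip":1,"x":0,"y":0,"z":0,"wx":0,"wy":0,"wz":0},{"grip":1,"x":0,"y":0,"z":0.8,"wx":0,"wy":0,"wz":0},{"grip":1,"x":0,"y":0,"z":0.8,"wx":0,"wy":0,"wz":0},{"grip":1,"x":0,"y":0,"z":0.4,"wx":0,"wy":0,"wz":0},{"grip":1,"x":0,"y":0,"z":0,"wx":0,"wy":0,"wz":0},{"grip":1,"x":0,"y":0,"z":0,"wx":0,"wy":0,"wz":0}]' && python3 -c "
from h import *
where();togo(0,-30,137)"
```

```text
t: 2.15
eef_pos: [0.4881, -0.141, 0.1637]
tool_rot: [-0.004, 0.988, 0.157, -0.003]
contact_force: [0.2, 0.3, 0.9]
gripper_width: 0.998
t 2.15 tcp [ 0.4881 -0.141   0.1637] can-frame mm [  4.   53.2 163.7] yaw 18.0 tilt [-0.007  0.008] F [0.2 0.3 0.9] M [-0.04 -0.06  0.01] g 0.998 q7 -1.18
tool delta in units of 30mm [-0.17  2.78  0.86]
```

```bash
python3 -m crank '[{"grip":1,"x":-0.15,"y":0.3,"z":0,"wx":0,"wy":0,"wz":0.1},{"grip":1,"x":0,"y":0,"z":0.5,"wx":0,"wy":0,"wz":0},{"grip":1,"x":0,"y":0,"z":0.35,"wx":0,"wy":0,"wz":0},{"grip":1,"x":0,"y":0.2,"z":0,"wx":0,"wy":0,"wz":0},{"grip":1,"x":0,"y":0.3,"z":0,"wx":0,"wy":0,"wz":0},{"grip":1,"x":0,"y":0.3,"z":0,"wx":0,"wy":0,"wz":0},{"grip":1,"x":0,"y":0.3,"z":0,"wx":0,"wy":0,"wz":0},{"grip":1,"x":0,"y":0.3,"z":0,"wx":0,"wy":0,"wz":0},{"grip":1,"x":0,"y":0.3,"z":0,"wx":0,"wy":0,"wz":0},{"grip":1,"x":0,"y":0.3,"z":0,"wx":0,"wy":0,"wz":0}]' && python3 -c "
from h import *
where();togo(0,-30,137)"
```

```text
t: 3.15
eef_pos: [0.5082, -0.2178, 0.1427]
tool_rot: [-0.002, 0.989, 0.148, 0.001]
contact_force: [-0.6, 0.7, -0.7]
gripper_width: 1.003
t 3.15 tcp [ 0.5082 -0.2178  0.1427] can-frame mm [  0.5 -26.1 142.7] yaw 17.1 tilt [0.001 0.004] F [-0.6  0.7 -0.7] M [ 0.04  0.01 -0.  ] g 1.003 q7 -1.08
tool delta in units of 30mm [-0.02  0.13  0.19]
```

```bash
python3 -m crank '[{"grip":1,"x":0,"y":0.25,"z":0.1,"wx":0,"wy":0,"wz":0},{"grip":1,"x":0,"y":0.1,"z":0,"wx":0,"wy":0,"wz":0},{"grip":1,"x":0,"y":0,"z":0,"wx":0,"wy":0,"wz":0},{"grip":1,"x":0,"y":0,"z":0,"wx":0,"wy":0,"wz":0},{"grip":1,"x":0,"y":0,"z":0,"wx":0,"wy":0,"wz":0},{"grip":1,"x":0,"y":0,"z":0,"wx":0,"wy":0,"wz":0},{"grip":1,"x":0,"y":0,"z":0,"wx":0,"wy":0,"wz":0},{"grip":1,"x":0,"y":0,"z":0,"wx":0,"wy":0,"wz":0},{"grip":1,"x":0,"y":0,"z":0,"wx":0,"wy":0,"wz":0},{"grip":1,"x":0,"y":0,"z":0,"wx":0,"wy":0,"wz":0}]' && python3 - <<'E'
from h import *
where();togo(0,0,137)
p,d,c=snap("side","s2")
cv2.imwrite("pics/s2c.png",cv2.resize(p[130:290,270:450,::-1],None,fx=3,fy=3))
B=pts(c,d,col(p,*BLUE));T=B[abs(B[:,2]-.108)<.008];print(cv2.minAreaRect(T[:,:2].astype(np.float32)))
Y=tocan(pts(c,d,col(p,*YEL)))*1e3;Y=Y[np.linalg.norm(Y[:,:2],axis=1)<120];print("yel",len(Y),np.percentile(Y,[2,50,98],axis=0).round(0).tolist())
E
```

```text
t: 4.15
eef_pos: [0.5117, -0.2292, 0.1393]
tool_rot: [-0.002, 0.989, 0.148, 0.001]
contact_force: [-0.0, -0.1, 0.4]
gripper_width: 0.999
t 4.15 tcp [ 0.5117 -0.2292  0.1393] can-frame mm [  0.5 -38.  139.3] yaw 17.1 tilt [0.001 0.004] F [-0.  -0.1  0.4] M [ 0.    0.   -0.02] g 0.999 q7 -1.06
tool delta in units of 30mm [-0.02 -1.27  0.08]
((0.5009865760803223, -0.1899559497833252), (0.14663127064704895, 0.10190519690513611), 17.601791381835938)
yel 33 [[-18.0, -4.0, 125.0], [-11.0, 10.0, 128.0], [22.0, 20.0, 154.0]]
```

View pics/s2c.png

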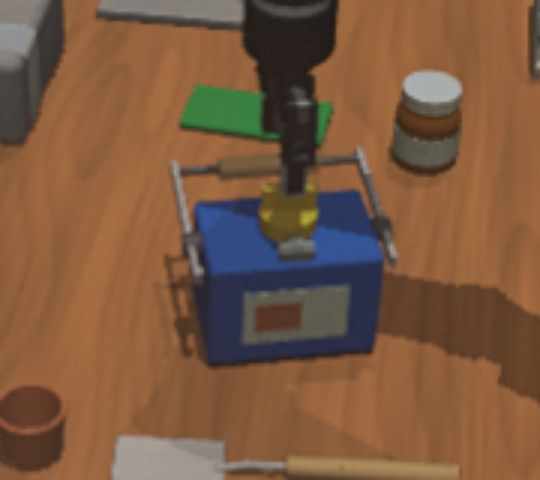

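The cap is folded over the neck, with its disc top near 128 mm, and the can hasn't moved. Next I'll centre on the wing and grip it.

```bash
python3 -m crank '[{"grip":1,"x":0,"y":-0.6,"z":0,"wx":0,"wy":0,"wz":0},{"grip":0.8,"x":0,"y":-0.5,"z":0,"wx":0,"wy":0,"wz":0},{"grip":0.6,"x":0,"y":0,"z":0,"wx":0,"wy":0,"wz":0},{"grip":0.4,"x":0,"y":0,"z":0.12,"wx":0,"wy":0,"wz":0},{"grip":0.3,"x":0,"y":0,"z":0,"wx":0,"wy":0,"wz":0},{"grip":0,"x":0,"y":0,"z":0,"wx":0,"wy":0,"wz":0},{"grip":0,"x":0,"y":0,"z":0,"wx":0,"wy":0,"wz":0},{"grip":0,"x":0,"y":0,"z":0,"wx":0,"wy":0,"wz":0},{"grip":0,"x":0,"y":0,"z":0,"wx":0,"wy":0,"wz":0},{"grip":0,"x":0,"y":0,"z":0,"wx":0,"wy":0,"wz":0}]' 50 && python3 -c "
from h import *
where();togo(0,0,137)"
```

```text
t: 5.2
eef_pos: [0.5013, -0.1948, 0.1356]
tool_rot: [-0.002, 0.989, 0.148, 0.001]
contact_force: [-0.7, -0.2, -0.5]
gripper_width: 0.101
t 5.2 tcp [ 0.5013 -0.1948  0.1356] can-frame mm [  0.7  -2.1 135.6] yaw 17.1 tilt [0.001 0.004] F [-0.7 -0.2 -0.5] M [0.12 0.02 0.05] g 0.101 q7 -1.12
tool delta in units of 30mm [-0.02 -0.07 -0.05]
```

```bash
python3 -m crank '[{"grip":0,"x":0,"y":0,"z":0.1,"wx":0,"wy":0,"wz":0},{"grip":0,"x":0,"y":0,"z":0.1,"wx":0,"wy":0,"wz":0.5},{"grip":0,"x":0,"y":0,"z":0.1,"wx":0,"wy":0,"wz":0.8},{"grip":0,"x":0,"y":0,"z":0.1,"wx":0,"wy":0,"wz":0.8},{"grip":0,"x":0,"y":0,"z":0.1,"wx":0,"wy":0,"wz":0.8},{"grip":0,"x":0,"y":0,"z":0.1,"wx":0,"wy":0,"wz":0.8},{"grip":0,"x":0,"y":0,"z":0.1,"wx":0,"wy":0,"wz":0.8},{"grip":0,"x":0,"y":0,"z":0.1,"wx":0,"wy":0,"wz":0.8},{"grip":0,"x":0,"y":0,"z":0.1,"wx":0,"wy":0,"wz":0.6},{"grip":0,"x":0,"y":0,"z":0.1,"wx":0,"wy":0,"wz":0.4}]' && python3 -c "
from h import *
where();togo(0,0,137)"
```

```text
t: 6.2
eef_pos: [0.5019, -0.1948, 0.1347]
tool_rot: [-0.001, 0.97, -0.245, 0.001]
contact_force: [-10.5, 4.0, 29.0]
gripper_width: 0.1
t 6.2 tcp [ 0.5019 -0.1948  0.1347] can-frame mm [  1.3  -2.3 134.7] yaw -28.3 tilt [0.003 0.002] F [-10.5   4.   29. ] M [1.08 2.52 0.01] g 0.1 q7 -1.83
tool delta in units of 30mm [-0.08 -0.02 -0.08]
```

```bash
python3 -m crank '[{"grip":0,"x":0,"y":0,"z":0.06,"wx":0,"wy":0,"wz":0.6},{"grip":0,"x":0,"y":0,"z":0.06,"wx":0,"wy":0,"wz":0.6},{"grip":0,"x":0,"y":0,"z":0.06,"wx":0,"wy":0,"wz":0.6},{"grip":0,"x":0,"y":0,"z":0.06,"wx":0,"wy":0,"wz":0.5},{"grip":0,"x":0,"y":0,"z":0.06,"wx":0,"wy":0,"wz":0.4},{"grip":0,"x":0,"y":0,"z":0.06,"wx":0,"wy":0,"wz":0.3},{"grip":0,"x":0,"y":0,"z":0.06,"wx":0,"wy":0,"wz":0.3},{"grip":0,"x":0,"y":0,"z":0.06,"wx":0,"wy":0,"wz":0.3},{"grip":0,"x":0,"y":0,"z":0.06,"wx":0,"wy":0,"wz":0.3},{"grip":0,"x":0,"y":0,"z":0.06,"wx":0,"wy":0,"wz":0.3}]' && python3 - <<'E'
from h import *
where()
p,d,c=snap("side","s3")
B=pts(c,d,col(p,*BLUE));T=B[abs(B[:,2]-.108)<.008];print(cv2.minAreaRect(T[:,:2].astype(np.float32)))
E
```

```text
t: 7.2
eef_pos: [0.5036, -0.1956, 0.1351]
tool_rot: [-0.003, 0.873, -0.488, 0.004]
contact_force: [-2.5, 0.8, 13.5]
gripper_width: 0.105
t 7.2 tcp [ 0.5036 -0.1956  0.1351] can-frame mm [  2.6  -3.5 135.1] yaw -58.4 tilt [0.009 0.001] F [-2.5  0.8 13.5] M [0.43 0.87 0.45] g 0.105 q7 -2.3
((0.5035846829414368, -0.18949852883815765), (0.14569444954395294, 0.1013973206281662), 10.962721824645996)
```

```bash
python3 -m crank '[{"grip":0.2,"x":0,"y":0,"z":0,"wx":0,"wy":0,"wz":0},{"grip":0.45,"x":0,"y":0,"z":0,"wx":0,"wy":0,"wz":0},{"grip":0.45,"x":0,"y":0,"z":0,"wx":0,"wy":0,"wz":0},{"grip":0.45,"x":0,"y":0,"z":-0.6,"wx":0,"wy":0,"wz":0},{"grip":0.45,"x":0,"y":0,"z":-1,"wx":0,"wy":0,"wz":0},{"grip":0.45,"x":0,"y":0,"z":-0.7,"wx":0,"wy":0,"wz":-1},{"grip":0.45,"x":0,"y":0,"z":-0.7,"wx":0,"wy":0,"wz":-1},{"grip":0.45,"x":0,"y":0,"z":0,"wx":0,"wy":0,"wz":-1},{"grip":0.45,"x":0,"y":0,"z":0,"wx":0,"wy":0,"wz":-1},{"grip":0.45,"x":0,"y":0,"z":0,"wx":0,"wy":0,"wz":-1}]' && python3 - <<'E'
from h import *
where()
for n in("side","top"):
    p,d,c=snap(n,n+"4")
    B=pts(c,d,col(p,*BLUE));T=B[abs(B[:,2]-.108)<.008];print(n,cv2.minAreaRect(T[:,:2].astype(np.float32)),np.median(T[:,2]))
    Y=pts(c,d,col(p,*YEL));Y=Y[np.linalg.norm(Y[:,:2]-CAN,axis=1)<.1];print("yel",len(Y),Y[:,2].max(),np.median(Y,axis=0));W=Y[Y[:,2]>.143];print(cv2.minAreaRect(W[:,:2].astype(np.float32)) if len(W) else 0)
cv2.imwrite("pics/c4.png",np.hstack([cv2.resize(cv2.imread("pics/side4.png")[150:270,300:430],(390,360)),cv2.resize(cv2.imread("pics/top4.png")[200:320,340:470],(390,360))]))
E
```

```text
t: 8.25
eef_pos: [0.5012, -0.1958, 0.2265]
tool_rot: [-0.001, 0.98, -0.198, 0.002]
contact_force: [0.1, 0.0, -0.8]
gripper_width: 0.45
t 8.25 tcp [ 0.5012 -0.1958  0.2265] can-frame mm [  0.3  -3.1 226.5] yaw -22.9 tilt [0.005 0.001] F [ 0.1  0.  -0.8] M [-0.  0.  0.] g 0.45 q7 -1.72
side ((0.5037864446640015, -0.1908051073551178), (0.145765483379364, 0.10097134858369827), 10.369165420532227) 0.10699301669948195
yel 5 0.12974070153668832 [ 0.50537761 -0.17274746  0.12767737]
0
top ((0.5031349658966064, -0.15881508588790894), (0.060166262090206146, 0.14929810166358948), 82.1595687866211) 0.10920811085066903
yel 3 0.1290670173015869 [ 0.50391235 -0.17732372  0.12905665]
0
```

View pics/c4.png

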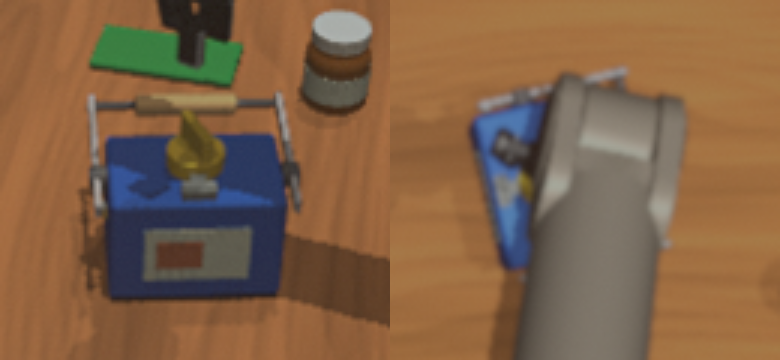

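The side crop shows the cap seated at about (195,150) and its wing turned. The can yawed with it to about 10.5°. The turn relative to the can is about 68.9°, or 1.20 rad, which is the stop. Next I'll back off towards the handle side for a close wrist look.

```bash
sed -i 's/^CAN=.*/CAN=np.array([.5025,-.1945]);YAW=np.radians(10.5)/' h.py; python3 -m crank '[{"grip":0.45,"x":0,"y":0,"z":0,"wx":0,"wy":0,"wz":-1},{"grip":0.45,"x":0,"y":0,"z":0,"wx":0,"wy":0,"wz":-1},{"grip":0.45,"x":0,"y":0,"z":0,"wx":0,"wy":0,"wz":-1},{"grip":0.45,"x":0,"y":0,"z":0,"wx":0,"wy":0,"wz":-1},{"grip":0.45,"x":0,"y":0,"z":0,"wx":0,"wy":0,"wz":-0.86},{"grip":0.45,"x":-0.9,"y":0.9,"z":0,"wx":0,"wy":0,"wz":0},{"grip":0.45,"x":-1,"y":1,"z":0,"wx":0,"wy":0,"wz":0},{"grip":0.45,"x":-0.9,"y":0.9,"z":0,"wx":0,"wy":0,"wz":0},{"grip":0.45,"x":0,"y":0,"z":0,"wx":0,"wy":0,"wz":0},{"grip":0.45,"x":0,"y":0,"z":0,"wx":0,"wy":0,"wz":0}]' && python3 - <<'E'
from h import *
where();togo(0,-95,226)
p,d,c=snap("wrist","w5")
B=pts(c,d,col(p,*BLUE));T=B[abs(B[:,2]-.109)<.008];print(cv2.minAreaRect(T[:,:2].astype(np.float32)),np.median(T[:,2]))
Y=pts(c,d,col(p,*YEL));W=Y[(Y[:,2]>.145)&(np.linalg.norm(Y[:,:2]-CAN,axis=1)<.08)];r=cv2.minAreaRect(W[:,:2].astype(np.float32));print("wing",r,W[:,2].max(),W.mean(0))
A=pts(c,d,np.ones(d.shape,bool));A=A[(A[:,2]>.092)&(A[:,2]<.13)];C=tocan(A)*1e3;C=C[(abs(C[:,0])<45)&(C[:,1]<-70)&(C[:,1]>-130)];print("roller",len(C),np.percentile(C,[1,50,99],axis=0).round(1).tolist(),np.polyfit(C[:,0],C[:,1],1))
E
```

```text
t: 9.35
eef_pos: [0.4298, -0.2953, 0.2217]
tool_rot: [-0.003, 0.996, 0.085, -0.001]
contact_force: [0.1, 0.7, -0.3]
gripper_width: 0.45
t 9.35 tcp [ 0.4298 -0.2953  0.2217] can-frame mm [-89.8 -85.9 221.7] yaw 9.7 tilt [-0.002  0.005] F [ 0.1  0.7 -0.3] M [-0.01 -0.02 -0.  ] g 0.45 q7 -0.93
tool delta in units of 30mm [ 3.    0.26 -0.15]
((0.49746763706207275, -0.19907817244529724), (0.13619813323020935, 0.09852518141269684), 11.543771743774414) 0.10894278882102212
wing ((0.5044031143188477, -0.19695624709129333), (0.010593801736831665, 0.04556555300951004), 33.48655319213867) 0.15591655908260935 [ 0.50438563 -0.19792327  0.15383154]
roller 4210 [[-42.2, -106.9, 105.9], [4.5, -96.6, 114.0], [44.3, -87.1, 116.6]] [ 1.83208172e-02 -9.69025612e+01]
```

View pics/w5.png

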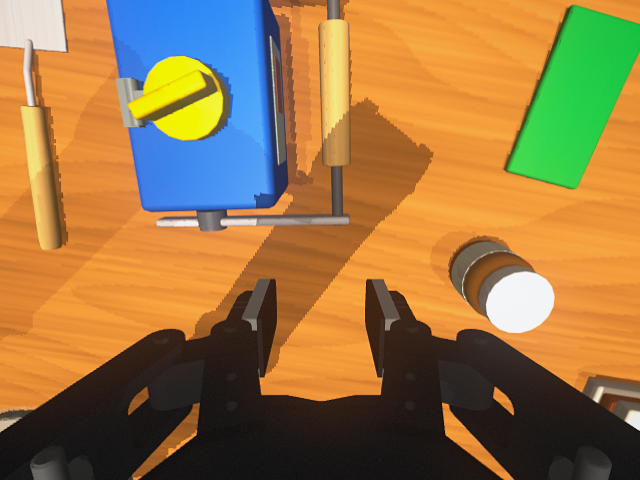

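The wrist view shows the wing at about (175,97), turned -56.5° in world against the can's 11.5°, so about 1.19 rad. The roller is at about (337,90). I'll go to the roller and grip it.

```bash
sed -i 's/^CAN=.*/CAN=np.array([.504,-.197]);YAW=np.radians(11.5)/' h.py; python3 -c "
from h import *
togo(0,-95,84)"; python3 -m crank '[{"grip":0.45,"x":0.9,"y":0.1,"z":0,"wx":0,"wy":0,"wz":-0.26},{"grip":0.45,"x":1,"y":0.1,"z":0,"wx":0,"wy":0,"wz":0},{"grip":0.45,"x":0.9,"y":0,"z":0,"wx":0,"wy":0,"wz":0},{"grip":0.45,"x":0,"y":0,"z":0,"wx":0,"wy":0,"wz":0},{"grip":0.45,"x":0,"y":0,"z":0.7,"wx":0,"wy":0,"wz":0},{"grip":0.45,"x":0,"y":0,"z":0.8,"wx":0,"wy":0,"wz":0},{"grip":0.45,"x":0,"y":0,"z":0.5,"wx":0,"wy":0,"wz":0},{"grip":0.45,"x":0,"y":0,"z":0.2,"wx":0,"wy":0,"wz":0},{"grip":0.45,"x":0,"y":0,"z":0,"wx":0,"wy":0,"wz":0},{"grip":0.45,"x":0,"y":0,"z":0,"wx":0,"wy":0,"wz":0}]' && python3 -c "
from h import *
where();togo(0,-95,84)"
```

```text
tool delta in units of 30mm [3.11 0.37 4.58]
t: 10.4
eef_pos: [0.5205, -0.2744, 0.1527]
tool_rot: [-0.004, 0.995, 0.102, -0.001]
contact_force: [-0.3, -0.1, 0.3]
gripper_width: 0.447
t 10.4 tcp [ 0.5205 -0.2744  0.1527] can-frame mm [  0.7 -79.1 152.7] yaw 11.7 tilt [-0.002  0.008] F [-0.3 -0.1  0.3] M [-0.01 -0.    0.05] g 0.447 q7 -1.01
tool delta in units of 30mm [-0.03  0.55  2.29]
```

```bash
python3 -m crank '[{"grip":0.45,"x":0,"y":0.5,"z":0,"wx":0,"wy":0,"wz":0},{"grip":0.45,"x":0,"y":0.05,"z":0.3,"wx":0,"wy":0,"wz":0},{"grip":0.45,"x":0,"y":0,"z":0.5,"wx":0,"wy":0,"wz":0},{"grip":0.45,"x":0,"y":0,"z":0.5,"wx":0,"wy":0,"wz":0},{"grip":0.45,"x":0,"y":0,"z":0.5,"wx":0,"wy":0,"wz":0},{"grip":0.45,"x":0,"y":0,"z":0.4,"wx":0,"wy":0,"wz":0},{"grip":0.45,"x":0,"y":0,"z":0,"wx":0,"wy":0,"wz":0},{"grip":0.45,"x":0,"y":0,"z":0,"wx":0,"wy":0,"wz":0},{"grip":0.45,"x":0,"y":0,"z":0,"wx":0,"wy":0,"wz":0},{"grip":0.45,"x":0,"y":0,"z":0,"wx":0,"wy":0,"wz":0}]' && python3 - <<'E'
from h import *
where();togo(0,-95,84)
p,d,c=snap("wrist","w6")
E
```

```text
t: 11.4
eef_pos: [0.5252, -0.2937, 0.0834]
tool_rot: [-0.003, 0.995, 0.1, 0.001]
contact_force: [-0.7, 0.4, -0.2]
gripper_width: 0.452
t 11.4 tcp [ 0.5252 -0.2937  0.0834] can-frame mm [  1.5 -99.   83.4] yaw 11.5 tilt [0.002 0.006] F [-0.7  0.4 -0.2] M [ 0.05  0.01 -0.06] g 0.452 q7 -1.0
tool delta in units of 30mm [-0.05 -0.13 -0.02]
```

View pics/w6.png

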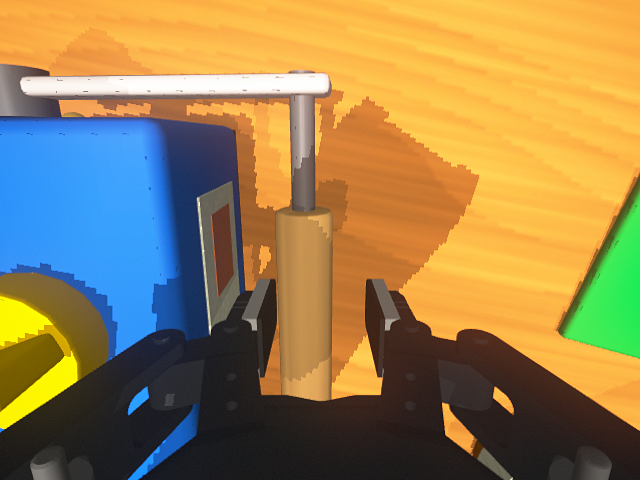

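The roller is between the jaws at about (304,300), slightly to the can side. I'll shift 4 mm, close, and swing the first part of the arc.

```bash
python3 -m crank '[{"grip":0.45,"x":0,"y":-0.13,"z":0,"wx":0,"wy":0,"wz":0},{"grip":0.3,"x":0,"y":0,"z":0,"wx":0,"wy":0,"wz":0},{"grip":0,"x":0,"y":0,"z":0,"wx":0,"wy":0,"wz":0},{"grip":0,"x":0,"y":0,"z":0,"wx":0,"wy":0,"wz":0},{"grip":0,"x":0,"y":0,"z":0,"wx":0,"wy":0,"wz":0},{"grip":0,"x":0,"y":0,"z":0,"wx":0,"wy":0,"wz":0},{"grip":0,"x":0,"y":-0.02,"z":-0.3,"wx":0,"wy":0,"wz":0},{"grip":0,"x":0,"y":-0.05,"z":-0.3,"wx":0,"wy":0,"wz":0},{"grip":0,"x":0,"y":0,"z":0,"wx":0,"wy":0,"wz":0},{"grip":0,"x":0,"y":0,"z":0,"wx":0,"wy":0,"wz":0}]' 60 && python3 -c "
from h import *
where()"
```

```text
t: 12.45
eef_pos: [0.5245, -0.2871, 0.1047]
tool_rot: [-0.003, 0.995, 0.101, 0.002]
contact_force: [-0.5, -0.1, -1.1]
gripper_width: 0.211
t 12.45 tcp [ 0.5245 -0.2871  0.1047] can-frame mm [  2.1 -92.4 104.7] yaw 11.5 tilt [0.004 0.005] F [-0.5 -0.1 -1.1] M [0.1  0.13 0.01] g 0.211 q7 -1.0
```

```bash
python3 -m crank '[{"grip":0,"x":0,"y":-0.09,"z":-0.30,"wx":0,"wy":0,"wz":0},{"grip":0,"x":0,"y":-0.12,"z":-0.29,"wx":0,"wy":0,"wz":0},{"grip":0,"x":0,"y":-0.15,"z":-0.28,"wx":0,"wy":0,"wz":0},{"grip":0,"x":0,"y":-0.18,"z":-0.26,"wx":0,"wy":0,"wz":0},{"grip":0,"x":0,"y":0,"z":0,"wx":0,"wy":0,"wz":0},{"grip":0,"x":0,"y":-0.2,"z":-0.24,"wx":0,"wy":0,"wz":0},{"grip":0,"x":0,"y":-0.23,"z":-0.22,"wx":0,"wy":0,"wz":0},{"grip":0,"x":0,"y":-0.25,"z":-0.2,"wx":0,"wy":0,"wz":0},{"grip":0,"x":0,"y":0,"z":0,"wx":0,"wy":0,"wz":0},{"grip":0,"x":0,"y":0,"z":0,"wx":0,"wy":0,"wz":0}]' && python3 -c "
from h import *
where()"
```

```text
t: 13.45
eef_pos: [0.5162, -0.247, 0.1636]
tool_rot: [-0.003, 0.995, 0.101, 0.002]
contact_force: [0.4, 0.4, -2.2]
gripper_width: 0.218
t 13.45 tcp [ 0.5162 -0.247   0.1636] can-frame mm [  2.  -51.4 163.6] yaw 11.6 tilt [0.004 0.006] F [ 0.4  0.4 -2.2] M [ 0.08  0.01 -0.01] g 0.218 q7 -1.06
```

```bash
python3 -m crank '[{"grip":0,"x":0,"y":-0.25,"z":-0.08,"wx":0,"wy":0,"wz":0},{"grip":0,"x":0,"y":-0.25,"z":-0.06,"wx":0,"wy":0,"wz":0},{"grip":0,"x":0,"y":-0.2,"z":-0.03,"wx":0,"wy":0,"wz":0},{"grip":0,"x":0,"y":-0.2,"z":0,"wx":0,"wy":0,"wz":0},{"grip":0,"x":0,"y":-0.2,"z":0.02,"wx":0,"wy":0,"wz":0},{"grip":0,"x":0,"y":-0.2,"z":0.02,"wx":0,"wy":0,"wz":0},{"grip":0,"x":0,"y":-0.2,"z":0.02,"wx":0,"wy":0,"wz":0},{"grip":0,"x":0,"y":-0.2,"z":0.02,"wx":0,"wy":0,"wz":0},{"grip":0,"x":0,"y":0,"z":0,"wx":0,"wy":0,"wz":0},{"grip":0,"x":0,"y":0,"z":0,"wx":0,"wy":0,"wz":0}]' && python3 -c "
from h import *
where()"
```

```text
t: 14.45
eef_pos: [0.5056, -0.1959, 0.1688]
tool_rot: [-0.0, 0.995, 0.1, 0.004]
contact_force: [-0.2, -2.3, 0.7]
gripper_width: 0.217
t 14.45 tcp [ 0.5056 -0.1959  0.1688] can-frame mm [  1.8   0.8 168.8] yaw 11.5 tilt [0.007 0.002] F [-0.2 -2.3  0.7] M [-0.41 -0.01  0.  ] g 0.217 q7 -1.15
```

```bash
python3 - <<'E'
from h import *
p,d,c=snap("side","s7")
cv2.imwrite("pics/s7c.png",cv2.resize(p[110:290,280:460,::-1],None,fx=3,fy=3))
B=pts(c,d,col(p,*BLUE));T=B[abs(B[:,2]-.108)<.012];print(cv2.minAreaRect(T[:,:2].astype(np.float32)),np.median(T[:,2]))
A=np.c_[T[:,:2],np.ones(len(T))];print("plane",np.linalg.lstsq(A,T[:,2],rcond=None)[0].round(3))
E
```

```text
((0.5025743842124939, -0.1901726871728897), (0.14667589962482452, 0.10176673531532288), 8.957732200622559) 0.1069878467388608
plane [-0.001 -0.012  0.105]
```

View pics/s7c.png

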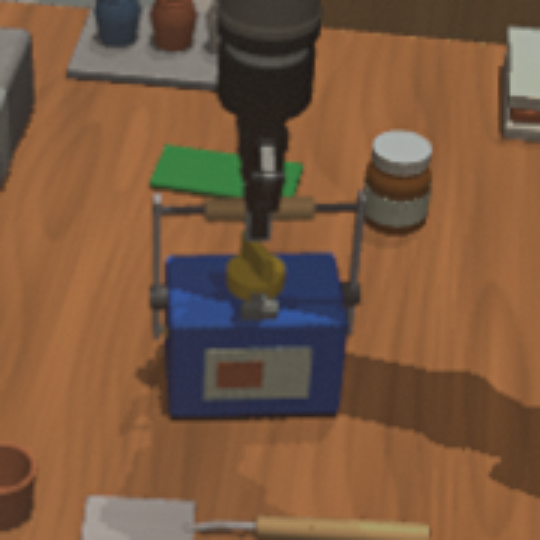

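The can is level and hasn't moved, and the handle looks close to upright. I'll press a little further against the stop and measure the arm angle from depth.

```bash
cat > arms.py <<'E'
from h import *
def arms(n,f):
    p,d,c=snap(n,f);A=pts(c,d,np.ones(d.shape,bool))
    B=pts(c,d,col(p,*BLUE));T=B[abs(B[:,2]-np.percentile(B[:,2],80))<.01];r=cv2.minAreaRect(T[:,:2].astype(np.float32));print(n,"can",np.round(r[0],4),np.round(r[1],3),round(r[2],1),np.median(T[:,2]).round(4))
    C=tocan(A)*1e3
    for s in(-1,1):
        K=C[(abs(C[:,0]-84*s)<12)&(C[:,2]>125)&(C[:,2]<205)&(abs(C[:,1])<60)]
        if len(K)>10:
            k=np.polyfit(K[:,2],K[:,1],1);print(s,len(K),"x",np.median(K[:,0]).round(1),"y at 100,195:",np.polyval(k,[100,195]).round(1),"h",(np.pi/2+np.arctan(k[0])).round(3))
E
python3 -c "
from arms import *
arms('side','s8')"
python3 -m crank '[{"grip":0,"x":0,"y":-0.05,"z":0.05,"wx":0,"wy":0,"wz":0},{"grip":0,"x":0,"y":-0.1,"z":0.05,"wx":0,"wy":0,"wz":0},{"grip":0,"x":0,"y":-0.1,"z":0.05,"wx":0,"wy":0,"wz":0},{"grip":0,"x":0,"y":-0.1,"z":0.05,"wx":0,"wy":0,"wz":0},{"grip":0,"x":0,"y":-0.1,"z":0.05,"wx":0,"wy":0,"wz":0},{"grip":0,"x":0,"y":-0.1,"z":0.05,"wx":0,"wy":0,"wz":0},{"grip":0,"x":0,"y":0,"z":0,"wx":0,"wy":0,"wz":0},{"grip":0,"x":0,"y":0,"z":0,"wx":0,"wy":0,"wz":0},{"grip":0,"x":0,"y":0,"z":0,"wx":0,"wy":0,"wz":0},{"grip":0,"x":0,"y":0,"z":0,"wx":0,"wy":0,"wz":0}]' && python3 -c "
from arms import *
where();arms('side','s9')"
```

```text
side can [ 0.5037 -0.192 ] [0.147 0.1  ] 11.1 0.107
-1 93 x -81.7 y at 100,195: [7.2 6.6] h 1.564
1 88 x 83.9 y at 100,195: [8.7 5.5] h 1.537
t: 15.55
eef_pos: [0.5053, -0.1937, 0.169]
tool_rot: [0.009, 0.995, 0.094, 0.008]
contact_force: [0.1, -1.5, 1.6]
gripper_width: 0.216
t 15.55 tcp [ 0.5053 -0.1937  0.169 ] can-frame mm [  1.9   3.  169. ] yaw 10.8 tilt [ 0.018 -0.016] F [ 0.1 -1.5  1.6] M [-0.42  0.12 -0.04] g 0.216 q7 -1.18
side can [ 0.5034 -0.1897] [0.146 0.102] 10.7 0.1076
-1 99 x -81.7 y at 100,195: [11.9  9. ] h 1.54
1 84 x 83.8 y at 100,195: [7.7 8.7] h 1.582
```

Both arms read about 1.55 rad, so the handle is seated. Lifting gently, with the slight tool tilt corrected.

```bash
python3 -m crank '[{"grip":0,"x":0,"y":0,"z":-0.05,"wx":0.16,"wy":-0.12,"wz":0},{"grip":0,"x":0,"y":0,"z":-0.1,"wx":0,"wy":0,"wz":0},{"grip":0,"x":0,"y":0,"z":-0.2,"wx":0,"wy":0,"wz":0},{"grip":0,"x":0,"y":0,"z":-0.3,"wx":0,"wy":0,"wz":0},{"grip":0,"x":0,"y":0,"z":-0.4,"wx":0,"wy":0,"wz":0},{"grip":0,"x":0,"y":0,"z":-0.5,"wx":0,"wy":0,"wz":0},{"grip":0,"x":0,"y":0,"z":-0.4,"wx":0,"wy":0,"wz":0},{"grip":0,"x":0,"y":0,"z":-0.3,"wx":0,"wy":0,"wz":0},{"grip":0,"x":0,"y":0,"z":-0.15,"wx":0,"wy":0,"wz":0},{"grip":0,"x":0,"y":0,"z":0,"wx":0,"wy":0,"wz":0}]' 100 && python3 - <<'E'
from h import *
where()
p,d,c=snap("side","s10")
B=pts(c,d,col(p,*BLUE));B=B[np.linalg.norm(B[:,:2]-CAN,axis=1)<.12];z=np.percentile(B[:,2],85);T=B[abs(B[:,2]-z)<.008]
print(z,cv2.minAreaRect(T[:,:2].astype(np.float32)),"plane",np.linalg.lstsq(np.c_[T[:,:2],np.ones(len(T))],T[:,2],rcond=None)[0].round(3))
w=np.array([.559,.1985])-bot.get_obs()["eef_pos"][:2];print((R().inv().apply(np.r_[w,0])/.03).round(2))
E
```

```text
t: 16.6
eef_pos: [0.5017, -0.1896, 0.2423]
tool_rot: [-0.005, 0.995, 0.096, -0.006]
contact_force: [1.2, -0.2, -7.1]
gripper_width: 0.203
t 16.6 tcp [ 0.5017 -0.1896  0.2423] can-frame mm [ -0.8   7.7 242.3] yaw 11.0 tilt [-0.012  0.008] F [ 1.2 -0.2 -7.1] M [ 0.02 -0.09  0.01] g 0.203 q7 -1.15
0.17264236719310766 ((0.49865007400512695, -0.18535754084587097), (0.14584149420261383, 0.10114831477403641), 9.831765174865723) plane [-0.011 -0.019  0.173]
[  4.35 -12.33   0.08]
```

```bash
python3 -m crank '[{"grip":0,"x":0.02,"y":-0.05,"z":0,"wx":-0.04,"wy":0.04,"wz":0},{"grip":0,"x":0.035,"y":-0.1,"z":0,"wx":-0.04,"wy":0.04,"wz":0},{"grip":0,"x":0.05,"y":-0.15,"z":0,"wx":0,"wy":0,"wz":0},{"grip":0,"x":0.07,"y":-0.2,"z":0,"wx":0,"wy":0,"wz":0},{"grip":0,"x":0.09,"y":-0.25,"z":0,"wx":0,"wy":0,"wz":0},{"grip":0,"x":0.105,"y":-0.3,"z":0,"wx":0,"wy":0,"wz":0},{"grip":0,"x":0.12,"y":-0.35,"z":0,"wx":0,"wy":0,"wz":0},{"grip":0,"x":0.14,"y":-0.4,"z":0,"wx":0,"wy":0,"wz":0},{"grip":0,"x":0.14,"y":-0.4,"z":0,"wx":0,"wy":0,"wz":0},{"grip":0,"x":0.14,"y":-0.4,"z":0,"wx":0,"wy":0,"wz":0}]' && python3 -m crank '[{"grip":0,"x":0.14,"y":-0.4,"z":0,"wx":0,"wy":0,"wz":0},{"grip":0,"x":0.14,"y":-0.4,"z":0,"wx":0,"wy":0,"wz":0},{"grip":0,"x":0.14,"y":-0.4,"z":0,"wx":0,"wy":0,"wz":0},{"grip":0,"x":0.14,"y":-0.4,"z":0,"wx":0,"wy":0,"wz":0},{"grip":0,"x":0.14,"y":-0.4,"z":0,"wx":0,"wy":0,"wz":0},{"grip":0,"x":0.14,"y":-0.4,"z":0,"wx":0,"wy":0,"wz":0},{"grip":0,"x":0.14,"y":-0.4,"z":0,"wx":0,"wy":0,"wz":0},{"grip":0,"x":0.14,"y":-0.4,"z":0,"wx":0,"wy":0,"wz":0},{"grip":0,"x":0.14,"y":-0.4,"z":0,"wx":0,"wy":0,"wz":0},{"grip":0,"x":0.14,"y":-0.4,"z":0,"wx":0,"wy":0,"wz":0}]' && python3 - <<'E'
from h import *
where()
w=np.array([.559,.1985])-bot.get_obs()["eef_pos"][:2];print((R().inv().apply(np.r_[w,0])/.03).round(2))
E
```

```text
t: 17.65
eef_pos: [0.5128, -0.1007, 0.2397]
tool_rot: [-0.001, 0.995, 0.096, -0.002]
contact_force: [0.3, -0.9, -6.8]
gripper_width: 0.201
t: 18.65
eef_pos: [0.5327, 0.0373, 0.2399]
tool_rot: [-0.001, 0.995, 0.096, -0.002]
contact_force: [0.3, -0.2, -6.5]
gripper_width: 0.204
t 18.65 tcp [0.5327 0.0373 0.2399] can-frame mm [ 74.8 223.9 239.9] yaw 11.0 tilt [-0.004  0.002] F [ 0.3 -0.2 -6.5] M [-0.06  0.   -0.01] g 0.204 q7 -1.63
[ 1.89 -5.1   0.01]
```

```bash
python3 -m crank '[{"grip":0,"x":0.15,"y":-0.4,"z":0,"wx":0,"wy":0,"wz":0},{"grip":0,"x":0.15,"y":-0.4,"z":0,"wx":0,"wy":0,"wz":0},{"grip":0,"x":0.15,"y":-0.4,"z":0,"wx":0,"wy":0,"wz":0},{"grip":0,"x":0.15,"y":-0.4,"z":0,"wx":0,"wy":0,"wz":0},{"grip":0,"x":0.15,"y":-0.4,"z":0,"wx":0,"wy":0,"wz":0},{"grip":0,"x":0.15,"y":-0.4,"z":0,"wx":0,"wy":0,"wz":0},{"grip":0,"x":0.13,"y":-0.35,"z":0,"wx":0,"wy":0,"wz":0},{"grip":0,"x":0.11,"y":-0.3,"z":0,"wx":0,"wy":0,"wz":0},{"grip":0,"x":0.09,"y":-0.25,"z":0,"wx":0,"wy":0,"wz":0},{"grip":0,"x":0.08,"y":-0.2,"z":0,"wx":0,"wy":0,"wz":0}]' && python3 -m crank '[{"grip":0,"x":0.05,"y":-0.15,"z":0,"wx":0,"wy":0,"wz":0},{"grip":0,"x":0.04,"y":-0.1,"z":0,"wx":0,"wy":0,"wz":0},{"grip":0,"x":0.02,"y":-0.05,"z":0,"wx":0,"wy":0,"wz":0},{"grip":0,"x":0,"y":0,"z":0,"wx":0,"wy":0,"wz":0},{"grip":0,"x":0,"y":0,"z":0,"wx":0,"wy":0,"wz":0},{"grip":0,"x":0,"y":0,"z":0,"wx":0,"wy":0,"wz":0},{"grip":0,"x":0,"y":0,"z":0,"wx":0,"wy":0,"wz":0},{"grip":0,"x":0,"y":0,"z":0,"wx":0,"wy":0,"wz":0},{"grip":0,"x":0,"y":0,"z":0,"wx":0,"wy":0,"wz":0},{"grip":0,"x":0,"y":0,"z":0,"wx":0,"wy":0,"wz":0}]' && python3 - <<'E'
from h import *
where()
w=np.array([.559,.1985])-bot.get_obs()["eef_pos"][:2];print((R().inv().apply(np.r_[w,0])/.03).round(2))
p,d,c=snap("side","s11")
cv2.imwrite("pics/s11c.png",p[180:480,150:480,::-1])
B=pts(c,d,col(p,*BLUE));B=B[np.linalg.norm(B[:,:2]-[.557,.198],axis=1)<.12];z=np.percentile(B[:,2],85);T=B[abs(B[:,2]-z)<.01]
print(z,B[:,2].min(),cv2.minAreaRect(T[:,:2].astype(np.float32)),"plane",np.linalg.lstsq(np.c_[T[:,:2],np.ones(len(T))],T[:,2],rcond=None)[0].round(3))
E
```

```text
t: 19.65
eef_pos: [0.5527, 0.1592, 0.2397]
tool_rot: [-0.001, 0.995, 0.097, -0.002]
contact_force: [-0.2, 0.6, -7.1]
gripper_width: 0.206
t: 20.65
eef_pos: [0.5546, 0.1678, 0.2396]
tool_rot: [-0.001, 0.995, 0.095, -0.002]
contact_force: [0.3, 0.5, -7.1]
gripper_width: 0.205
t 20.65 tcp [0.5546 0.1678 0.2396] can-frame mm [122.3 347.4 239.6] yaw 11.0 tilt [-0.005  0.001] F [ 0.3  0.5 -7.1] M [ 0.03 -0.01  0.04] g 0.205 q7 -1.87
[ 0.34 -0.98  0.  ]
0.1714329248125731 0.12676103550415824 ((0.5518147945404053, 0.17151780426502228), (0.14763428270816803, 0.09671001881361008), 10.017712593078613) plane [-0.004 -0.027  0.176]
```

View pics/s11c.png

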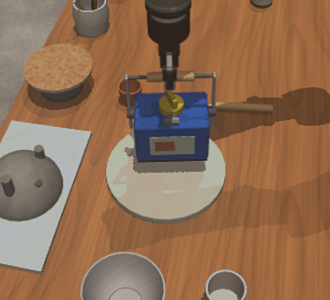

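The side crop shows the can level above the bat, about 30 mm short of its middle. I'll creep over and go most of the way down.

```bash
python3 -m crank '[{"grip":0,"x":0.02,"y":-0.05,"z":0,"wx":0,"wy":0,"wz":0},{"grip":0,"x":0.04,"y":-0.1,"z":0,"wx":0,"wy":0,"wz":0},{"grip":0,"x":0.06,"y":-0.15,"z":0,"wx":0,"wy":0,"wz":0},{"grip":0,"x":0.07,"y":-0.18,"z":0,"wx":0,"wy":0,"wz":0},{"grip":0,"x":0.07,"y":-0.17,"z":0,"wx":0,"wy":0,"wz":0},{"grip":0,"x":0.05,"y":-0.13,"z":0,"wx":0,"wy":0,"wz":0},{"grip":0,"x":0.03,"y":-0.08,"z":0,"wx":0,"wy":0,"wz":0},{"grip":0,"x":0.01,"y":-0.04,"z":0,"wx":0,"wy":0,"wz":0},{"grip":0,"x":0,"y":0,"z":0,"wx":0,"wy":0,"wz":0},{"grip":0,"x":0,"y":0,"z":0,"wx":0,"wy":0,"wz":0}]' && python3 -m crank '[{"grip":0,"x":0,"y":0,"z":0.08,"wx":0,"wy":0,"wz":0},{"grip":0,"x":0,"y":0,"z":0.15,"wx":0,"wy":0,"wz":0},{"grip":0,"x":0,"y":0,"z":0.2,"wx":0,"wy":0,"wz":0},{"grip":0,"x":0,"y":0,"z":0.2,"wx":0,"wy":0,"wz":0},{"grip":0,"x":0,"y":0,"z":0.2,"wx":0,"wy":0,"wz":0},{"grip":0,"x":0,"y":0,"z":0.12,"wx":0,"wy":0,"wz":0},{"grip":0,"x":0,"y":0,"z":0.06,"wx":0,"wy":0,"wz":0},{"grip":0,"x":0,"y":0,"z":0,"wx":0,"wy":0,"wz":0},{"grip":0,"x":0,"y":0,"z":0,"wx":0,"wy":0,"wz":0},{"grip":0,"x":0,"y":0,"z":0,"wx":0,"wy":0,"wz":0}]' && python3 - <<'E'
from h import *
where()
p,d,c=snap("side","s12")
B=pts(c,d,col(p,*BLUE));B=B[np.linalg.norm(B[:,:2]-[.557,.198],axis=1)<.12];z=np.percentile(B[:,2],85);T=B[abs(B[:,2]-z)<.01]
print(z,cv2.minAreaRect(T[:,:2].astype(np.float32)),"plane",np.linalg.lstsq(np.c_[T[:,:2],np.ones(len(T))],T[:,2],rcond=None)[0].round(3))
A=pts(c,d,np.ones(d.shape,bool))
g=hsv(p);m=((g[...,1]<60)&(g[...,2]>120))|(abs(0)>1)
Q=pts(c,d,m);Q=Q[(abs(Q[:,2]-.0185)<.006)&(np.linalg.norm(Q[:,:2]-[.557,.198],axis=1)<.145)];print("bat side",cv2.minEnclosingCircle(Q[:,:2].astype(np.float32)))
E
```

```text
t: 21.7
eef_pos: [0.56, 0.2002, 0.2394]
tool_rot: [-0.001, 0.995, 0.096, -0.002]
contact_force: [-0.5, 0.3, -7.0]
gripper_width: 0.2
t: 22.7
eef_pos: [0.5597, 0.1988, 0.2057]
tool_rot: [-0.0, 0.995, 0.096, -0.003]
contact_force: [0.8, 0.1, -6.8]
gripper_width: 0.203
t 22.7 tcp [0.5597 0.1988 0.2057] can-frame mm [133.5 376.7 205.7] yaw 11.0 tilt [-0.006  0.   ] F [ 0.8  0.1 -6.8] M [-0.   -0.13  0.  ] g 0.203 q7 -1.93
0.13767927258929608 ((0.5570189952850342, 0.20012608170509338), (0.14730045199394226, 0.09783831983804703), 11.125859260559082) plane [ 0.    -0.048  0.145]
bat side ((0.5600353479385376, 0.20300565659999847), 0.13027723133563995)
```

```bash
python3 -m crank '[{"grip":0,"x":0.05,"y":-0.03,"z":0.03,"wx":0,"wy":0,"wz":0},{"grip":0,"x":0.05,"y":-0.03,"z":0.04,"wx":0,"wy":0,"wz":0},{"grip":0,"x":0,"y":0,"z":0.04,"wx":0,"wy":0,"wz":0},{"grip":0,"x":0,"y":0,"z":0.04,"wx":0,"wy":0,"wz":0},{"grip":0,"x":0,"y":0,"z":0.04,"wx":0,"wy":0,"wz":0},{"grip":0,"x":0,"y":0,"z":0.04,"wx":0,"wy":0,"wz":0},{"grip":0,"x":0,"y":0,"z":0.04,"wx":0,"wy":0,"wz":0},{"grip":0,"x":0,"y":0,"z":0.04,"wx":0,"wy":0,"wz":0},{"grip":0,"x":0,"y":0,"z":0.04,"wx":0,"wy":0,"wz":0},{"grip":0,"x":0,"y":0,"z":0.04,"wx":0,"wy":0,"wz":0}]' && python3 -c "
from h import *
where()"
```

```text
t: 23.75
eef_pos: [0.5634, 0.2017, 0.1959]
tool_rot: [-0.001, 0.995, 0.095, -0.001]
contact_force: [-2.4, -1.1, -1.3]
gripper_width: 0.204
t 23.75 tcp [0.5634 0.2017 0.1959] can-frame mm [137.7 378.9 195.9] yaw 10.9 tilt [-0.003  0.001] F [-2.4 -1.1 -1.3] M [-0.18  0.44 -0.  ] g 0.204 q7 -1.94
```

The load has come off, so the can is on the bat. I'll settle it, open, and retreat straight up.

```bash
python3 -m crank '[{"grip":0,"x":0,"y":0,"z":0.04,"wx":0,"wy":0,"wz":0},{"grip":0,"x":0,"y":0,"z":0.02,"wx":0,"wy":0,"wz":0},{"grip":0,"x":0,"y":0,"z":0,"wx":0,"wy":0,"wz":0},{"grip":0.25,"x":0,"y":0,"z":0,"wx":0,"wy":0,"wz":0},{"grip":0.35,"x":0,"y":0,"z":0,"wx":0,"wy":0,"wz":0},{"grip":0.5,"x":0,"y":0,"z":0,"wx":0,"wy":0,"wz":0},{"grip":0.6,"x":0,"y":0,"z":0,"wx":0,"wy":0,"wz":0},{"grip":0.6,"x":0,"y":0,"z":0,"wx":0,"wy":0,"wz":0},{"grip":0.6,"x":0,"y":0,"z":-0.2,"wx":0,"wy":0,"wz":0},{"grip":0.6,"x":0,"y":0,"z":-0.4,"wx":0,"wy":0,"wz":0}]' && python3 -m crank '[{"grip":0.6,"x":0,"y":0,"z":-0.7,"wx":0,"wy":0,"wz":0},{"grip":0.6,"x":0,"y":0,"z":-1,"wx":0,"wy":0,"wz":0},{"grip":0.6,"x":0,"y":0,"z":-1,"wx":0,"wy":0,"wz":0},{"grip":0.6,"x":-1,"y":0,"z":-1,"wx":0,"wy":0,"wz":0},{"grip":0.6,"x":-1,"y":0.5,"z":0,"wx":0,"wy":0,"wz":0},{"grip":0.6,"x":-1,"y":1,"z":0,"wx":0,"wy":0,"wz":0},{"grip":0.6,"x":0,"y":1,"z":0,"wx":0,"wy":0,"wz":0},{"grip":0.6,"x":0,"y":1,"z":0,"wx":0,"wy":0,"wz":0},{"grip":0.6,"x":0,"y":1,"z":0,"wx":0,"wy":0,"wz":0},{"grip":0.6,"x":0,"y":0,"z":0,"wx":0,"wy":0,"wz":0}]' && sed -i 's/^CAN=.*/CAN=np.array([.557,.198]);YAW=np.radians(11)/' h.py && python3 - <<'E'
from arms import *
where();arms("side","s13");arms("top","t13")
for n,f in(("side","s13"),("top","t13")):
    p,d,c=snap(n,f)
    Y=pts(c,d,col(p,*YEL));W=Y[(Y[:,2]>.16)&(np.linalg.norm(Y[:,:2]-CAN,axis=1)<.08)];print("wing",len(W),W[:,2].max() if len(W) else 0,cv2.minAreaRect(W[:,:2].astype(np.float32)) if len(W)>3 else 0)
a=cv2.imread("pics/s13.png")[130:480,150:500];b=cv2.imread("pics/t13.png")[120:320,120:520]
cv2.imwrite("pics/f13.png",np.hstack([a,cv2.resize(b,(440,220))[:220,:] if 0 else cv2.copyMakeBorder(cv2.resize(b,(440,220)),0,130,0,0,0)]))
E
```

```text
t: 24.75
eef_pos: [0.5652, 0.2029, 0.2135]
tool_rot: [-0.002, 0.995, 0.096, 0.001]
contact_force: [-0.1, -0.8, -0.2]
gripper_width: 0.598
t: 25.75
eef_pos: [0.5013, 0.0508, 0.342]
tool_rot: [-0.004, 0.995, 0.098, 0.009]
contact_force: [-0.4, 0.9, 0.2]
gripper_width: 0.599
t 25.75 tcp [0.5013 0.0508 0.342 ] can-frame mm [ -82.8 -133.9  342. ] yaw 11.2 tilt [0.017 0.009] F [-0.4  0.9  0.2] M [-0.02 -0.05 -0.01] g 0.599 q7 -1.62
side can [0.5594 0.2045] [0.147 0.098] 11.3 0.1285
-1 117 x -79.4 y at 100,195: [7.5 8.1] h 1.577
1 224 x 83.4 y at 100,195: [6.5 8.6] h 1.593
top can [0.557  0.1974] [0.149 0.097] 10.8 0.1292
-1 52 x -78.7 y at 100,195: [ 2.5 -2.7] h 1.516
1 47 x 79.4 y at 100,195: [ 1.4 -4.3] h 1.51
wing 14 0.17514352780801176 ((0.560038685798645, 0.202765554189682), (0.004898802377283573, 0.039669234305620193), 30.487586975097656)
wing 14 0.1831885830811865 ((0.5656149387359619, 0.18507766723632812), (0.008924892172217369, 0.010383022017776966), 30.918201446533203)
```

View pics/f13.png

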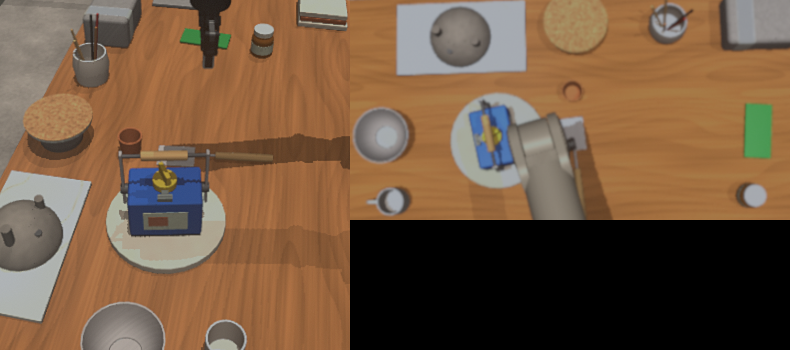

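```bash
python3 -c "
from station import bot
print(bot.hand_in())"
```

```text
the job is handed in; nothing more can be done
None
```

The job is done and handed in at about 26 s of the 72 s allowed. I folded the cap over and turned it clockwise to its stop. I then swung the handle upright, carried the can by the roller, set it on the bat and let go.

Last checks:
- **Placing:** the top camera puts the can at (0.557, 0.197) and the bat's centre at (0.557, 0.198), within about 1 mm. Its top is at 129 mm, as expected for 110 mm on the 20 mm bat. The side camera read about 2 mm off from the bat's centre as it measured it.
- **Cap:** it is seated, and four turn readings gave 1.19 to 1.24 rad against the stop at 1.2. Turning moment had built up to 0.45 N m by the end. The can slewed about 6° on the table during tightening.
- **Handle:** the arms measure 1.51 to 1.52 rad from the top camera and 1.58 to 1.59 rad from the side camera. Both fit seated (1.52 to 1.57) within the error of the measurement. I did not sense the click separately.
- **Level:** the can looked level in the side picture during the carry. A rough fit showed up to about 2.7° just before landing, which may be noise.
- **Other things:** the bystanders looked unmoved in the last pictures, though I did not measure them. The gripper is clear of everything, and the largest force reading, taken at the end of each call, was about 31 N.

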